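# Lay the forming block down against its stop

### The arm

A 7-joint arm with a two-finger parallel gripper is mounted at the origin on the work surface. World frame = base frame: x ahead of the robot, y to its left, z up, the work surface at z = 0. Lengths are in m, angles in rad, forces in N, time in s.
With the tool pointing down it reaches from about 0.4 to 0.9 m from the base axis. Payload 5.5 kg.
Tool frame: the origin (TCP) lies at the very end of the fingers, on their centre line; the grasp point (between the pads) lies 19 mm behind it (grip_depth is the distance from the TCP to the grasp point, in m); z points along the fingers, y is the line along which they close (so a half turn about z gives the same grasp; the last joint's range is limited). The gripper opens to 92 mm and grips with 3 to 60 N. Pads are 19 mm wide; open, the fingers measure 130 mm over their backs; the gripper's body (75 mm by 190 mm) begins 47 mm behind the grasp point.
Start: joints at [-1.012, 0.501, -0.427, 1.55, 0.221, 1.138, -0.21], TCP at [0.189, 0.622, 0.227] pointing down, gripper open.
Joint ranges: [-2.88, 2.88], [-0.31, 2.03], [-1.54, 1.56], [0.2, 2.42], [-1.41, 4.55], [0.19, 2.02], [-2.57, 2.57]. Speed limits (rad/s): [2.57, 2.57, 3.14, 3.14, 3.14, 3.14, 3.14].

### API

Orientations are given as [roll, pitch, yaw] about the fixed x, y, z axes, in that order (R = Rz(yaw) Ry(pitch) Rx(roll)).
In Python, from cell import sense, grab_frame, finish_job, spot_in, silhouettes, grip_depth gives the robot as it stands.
- The arm moves only by the tool apply_moves, never from a script. Its argument "rows" is a list that holds one entry, the list of rows, each a list of 7 numbers: the shift along the tool's x, y, z in m, then the turn, a rotation vector about the tool's x, y, z in degrees, then the gripper command: -1 is fully open, 1 is shut, values between are in proportion. In form: [[[dx, dy, dz, ax, ay, az, gripper], ...]]. A call has exactly 8 rows; each row shifts and turns the commanded pose from where the row before left it, along the tool's axes as they then stand; what a row does not reach is not made up. A row lasts 1/10 s, in which the tool goes at most 50 mm and 8.59 degrees, less where a joint would pass 70% of its speed; a pose out of reach is approached as far as the arm can. A call is refused whole if a number of a shift passes 0.05 or a number of a turn 8.59, either way. A call with a gripper value outside its range is refused whole. The fingers move at their own pace and stop on an object; the grip force is fixed at half the most. Time passes only in rows, so rows that do not move let the fingers close, or fill a call up. It gives the time, the measured TCP pose, the force, the opening and the grip force at its end, in the units of the state.
- sense(): the state, without advancing time (a new reading comes with each control period).
- grab_frame(name): name is "scene" or "top" or "wrist"; returns a dict with "pixels" (420x560x3 uint8, red, green, blue), "z_map" (420x560 float32, m along the optical axis (not along the pixel's ray), 0 where there is no reading), "camera_matrix" (3x3 intrinsics, pixels), "extrinsics" (4x4, takes a point from camera to world coordinates); the wrist camera has in their place "mount" (4x4, takes a point from camera to tool coordinates, whose origin is the TCP and whose axes are the flange's). Camera axes: x right, y down, z forward; pixel columns grow to the right and rows downward; lengths in m; the calibration is good to about 2 mm. A picture is of the moment at which its call begins: read the wrist's pose just before it.
- finish_job(): hands the job in; it is judged then, once.
Trained networks look in a picture, given as the dict that the camera call returned (one of the last four; its "shot" number tells which), for a name from the list of things; names that differ only in an ending like _2 or _b are one class to them, and where a whole thing is asked for, a point or a joint stands for the part that bears it (a point fixed in the world has none). Each returns a list of dicts, best first, with "score" (0 to 1); they miss things now and then, are a little off and sometimes report something else, mostly with a low value. They report only what shows in the picture. A call takes as long as a camera call. They do not tell look-alikes from the thing itself.
- spot_in(picture, target): "position" ([x, y, z] in m, in world coordinates, good to about 4 mm: the middle of the surface that is visible of it).
- silhouettes(picture, target): "mask" (420x560 bool, what is visible of it).
The state is a dict: "time_s": time; "joint_pos": joint angles; "qvel": joint speeds; "tau": joint torques, N m; "tool_pos": TCP position; "tcp_rot": TCP orientation; "force": force on the tool from outside, world axes, zero at the start; "torque": the same for the moment, N m; "gripper_width": opening from 0.0 (shut) to 1.0 (fully open); "grasp_force": force on a finger pad.
Only numpy, scipy, OpenCV 4.12 (cv2) and the standard library are available. Lean on these libraries where they do the work, as an engineer would, in place of code of your own. Each camera call takes 0.05 s, during which the arm holds its last target. There are 200 camera calls.

### The job

The wooden forming block with the long groove stands on end on the steel plate. Just pushing it with the fingertips, without picking it up, tip it over so that it lies on the plate with its groove facing up, then push it along until its leading end sits square and flush against the plate's wooden stop bar. Leave everything else on the bench undisturbed.

Things in the scene. Friction and masses are not known exactly. Their poses are not given: they have to be found in the camera images.
- plate: Fixed steel plate, 320 (x) by 220 (y) by 12 mm thick. Origin at the centre of its underside, on the bench; x points to the stop bar, z up. The dark wooden stop bar is fixed on it along y: 190 mm long (y -95 to +95), x from +120 to +142 mm, its top 38 mm above the bench. The face the block must meet is the plane x = +120 mm.
- block_center (a point): Centre of the loose wooden forming block, 45 (x) by 45 (y) by 110 mm (z), about 0.19 kg. At the start it stands on end on the plate, this point 67 mm above the bench. z runs along its length, up at the start; x points out of its one grooved face (groove 18 mm wide, 8 mm deep, along the middle of the face, full length), which at the start looks away from the stop bar within 0.3 rad.
- block_head (a point): Centre of the block's end that is its top at the start, 55 mm from its centre along the block's z axis; this end must meet the stop bar. Pushed near its top the block tips about its lower edge rather than sliding, falls by itself once leaned past about 22 degrees, and lands short of the bar. Lying, it slides when pushed; pushed on a flank near the head it turns about a point some 30 mm behind its centre.
- collar: Bystander: brass collar, 32 mm across, 22 mm high, standing on the plate near a rear corner. Origin at the centre of its underside.
- punch: Bystander: small steel punch standing on the plate near a rear corner, 22 mm across, 56 mm high. Origin at the centre of its underside.
- plainblock: Bystander: plain wooden block without a groove, 45 by 45 by 75 mm high, standing on the bench beside the plate. Origin at the centre of its underside.
- jar: Bystander: amber glass jar, 52 mm across, 60 mm high, standing on the bench beside the plate. Origin at the centre of its underside.
- hammer: Bystander: hammer 200 mm long lying on the bench well to the side.
- driver: Bystander: screwdriver 150 mm long lying on the bench well to the side.
- bezel: Bystander: brass ring 40 mm across, 12 mm high, lying in a small steel tray 30 mm deep well to the side.
- ballvise: Bystander, fixed: ball vise 92 mm across and 102 mm high. Origin at the centre of its underside.
Mind the look-alikes: they are no part of the job. What is shaped like the part that bears block_center but green or white is not meant.

How it is judged:
On the way:
1. the grooved block lies on the plate with its groove up, still short of the stop bar (angle between block_center's own x axis and vertical below 0.1 rad and height (world z) of block_center below 0.04 m and x of block_head in the frame of plate below 0.112 m), for 0.2 s.
At the end, for the whole second after the job is handed in: The block lies flat on the plate, groove up (within 0.1 rad), its head end against the stop bar (centre of the end within 3.5 mm of the bar's face), square to it within 0.07 rad, the middle of the end at least 10 mm inside the bar's ends, and at rest (angle between block_center's own x axis and vertical below 0.1 rad and height (world z) of block_center between 0.03 and 0.04 m and x of block_head in the frame of plate between 0.1165 and 0.123 m and y of block_head in the frame of plate between -0.085 and 0.085 m and angle between the z axis of block_center and the x axis of plate, either way round below 0.07 rad and linear speed of block below 0.01 m/s); the robot touches nothing.
It fails at once if the collar or the punch on the plate is shifted by more than 20 mm or knocked over (distance of any of collar, punch from where it was at the start of the episode above 0.02 m or angle between any of collar, punch's own z axis and vertical above 0.4 rad).
It fails at once if the plain block or the jar is shifted by more than 20 mm or knocked over (distance of any of plainblock, jar from where it was at the start of the episode above 0.02 m or angle between any of plainblock, jar's own z axis and vertical above 0.4 rad).
It fails at once if the hammer, screwdriver or the ring in the tray is shifted by more than 20 mm (distance of any of hammer, driver, bezel from where it was at the start of the episode above 0.02 m or angle between bezel's own z axis and vertical above 0.4 rad).
It fails at once if the grooved block is lifted off the plate, not just tipped about its edge (height (world z) of block_center above 0.085 m or (angle between block_center's own x axis and vertical below 0.12 rad and height (world z) of block_center above 0.05 m)).
It fails at once if the grooved block falls off the plate (height (world z) of block_center below 0.025 m).
It also fails if it takes over 64 s, if anything falls off the work surface, if the arm or the gripper's body presses on something with over 40 N, if the wrist force passes 120 N, or if a joint passes its speed limit or range.

## Working session

There is one attempt and no reset: what is moved stays moved. The work goes in short steps, Python scripts to look and compute and a tool call to move; the robot and the scene stay as the last step left them, time stands still between calls to the robot, and variables do not carry over. Pictures are saved under pics/ and viewed, at most 10 in all, crops included, and the job is handed in when it is done.

Besides the shell and the picture viewer there is one more tool, called after "Call:" in YAML: its name, and indented under it one key for each argument. apply_moves: Moves the arm, as the interface text tells. Its arguments: {"type":"object","properties":{"rows":{"type":"array","items":{"type":"array","items":{"type":"array","items":{"type":"number"}}}}},"required":["rows"]}

```bash
mkdir -p pics; cat > h.py <<'E'
import numpy as np, cv2
from cell import *
def pts(f,T=None):
    K=f["camera_matrix"];T=f["extrinsics"] if T is None else T
    z=f["z_map"];v,u=np.mgrid[:z.shape[0],:z.shape[1]]
    P=np.stack([(u-K[0,2])/K[0,0]*z,(v-K[1,2])/K[1,1]*z,z],-1)
    return P@T[:3,:3].T+T[:3,3]
def save(f,n): cv2.imwrite("pics/"+n,f["pixels"][:,:,::-1])
E
python3 - <<'E'
from h import *
np.set_printoptions(precision=3,suppress=True)
s=sense();print(s["tool_pos"],s["tcp_rot"],s["gripper_width"],s["time_s"])
fs={n:grab_frame(n) for n in("top","scene")}
cv2.imwrite("pics/a.png",cv2.resize(np.vstack([fs["top"]["pixels"],fs["scene"]["pixels"]])[:,:,::-1],(400,600))) if 0 else None
for n,f in fs.items():
    save(f,n+"1.png");print(n,f["extrinsics"][:3,3]);P=pts(f)
    for t in["plate","block_center","collar","punch","plainblock","jar","ballvise","hammer"]:
        for d in silhouettes(f,t)[:3]:
            m=d["mask"]&(f["z_map"]>0);q=P[m]
            if len(q)<5: continue
            v,u=np.nonzero(m);print(t,round(d["score"],2),"px",int(u.mean()),int(v.mean()),np.percentile(q,[3,97],axis=0).round(3).tolist())
E
```

```text
[0.189 0.621 0.226] [-3.14  -0.     2.846] 1.0021469143813808 0.0
top [ 0.204 -0.023  1.549]
plate 0.74 px 268 205 [[0.443, -0.117, 0.005], [0.727, 0.177, 0.039]]
block_center 0.9 px 278 213 [[0.514, -0.026, 0.032], [0.562, 0.025, 0.127]]
block_center 0.82 px 353 233 [[0.47, -0.255, 0.002], [0.515, -0.208, 0.115]]
block_center 0.79 px 183 170 [[0.65, 0.28, -0.001], [0.711, 0.344, 0.115]]
collar 0.64 px 409 208 [[0.555, -0.43, 0.014], [0.627, -0.403, 0.03]]
collar 0.56 px 278 251 [[0.42, -0.015, 0.01], [0.447, 0.01, 0.038]]
punch 0.52 px 312 208 [[0.564, -0.115, 0.026], [0.578, -0.099, 0.07]]
plainblock 0.52 px 227 241 [[0.43, 0.126, -0.0], [0.479, 0.18, 0.081]]
ballvise 0.94 px 127 180 [[0.599, 0.445, 0.005], [0.679, 0.522, 0.092]]
hammer 0.61 px 110 261 [[0.283, 0.465, -0.001], [0.46, 0.578, 0.031]]
scene [ 1.365 -0.88   0.99 ]
plate 0.79 px 311 237 [[0.452, -0.118, 0.007], [0.743, 0.17, 0.039]]
block_center 0.96 px 253 267 [[0.581, -0.253, 0.007], [0.634, -0.208, 0.112]]
block_center 0.72 px 225 250 [[0.475, -0.255, 0.003], [0.519, -0.208, 0.112]]
block_center 0.63 px 381 196 [[0.646, 0.279, 0.002], [0.7, 0.327, 0.113]]
punch 0.45 px 274 247 [[0.569, -0.117, 0.019], [0.585, -0.102, 0.067]]
plainblock 0.78 px 303 195 [[0.436, 0.126, 0.008], [0.485, 0.169, 0.078]]
jar 0.96 px 316 270 [[0.709, -0.117, 0.006], [0.751, -0.076, 0.063]]
ballvise 0.96 px 402 175 [[0.601, 0.444, 0.002], [0.684, 0.524, 0.091]]
hammer 0.55 px 349 154 [[0.289, 0.464, -0.0], [0.469, 0.587, 0.029]]
```

```bash
python3 - <<'E'
import cv2
a=cv2.imread("pics/top1.png")[120:300,90:430];b=cv2.imread("pics/scene1.png")[120:320,180:470]
cv2.imwrite("pics/top_c.png",cv2.resize(a,None,fx=2.3,fy=2.3));cv2.imwrite("pics/scene_c.png",cv2.resize(b,None,fx=2.7,fy=2.7))
E
```

```text
(no output)
```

View pics/top_c.png

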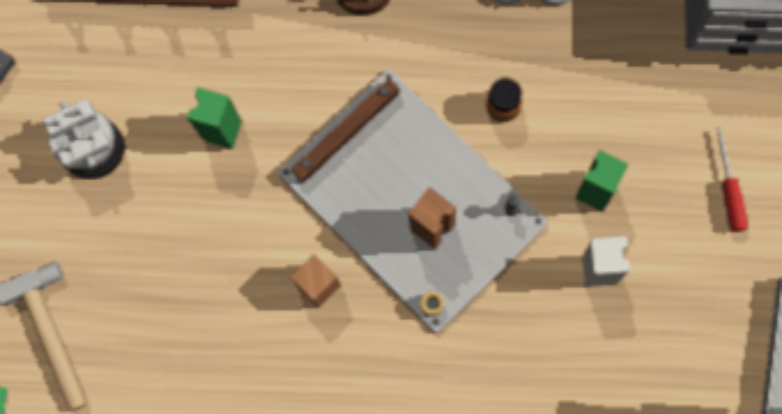

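View pics/scene_c.png

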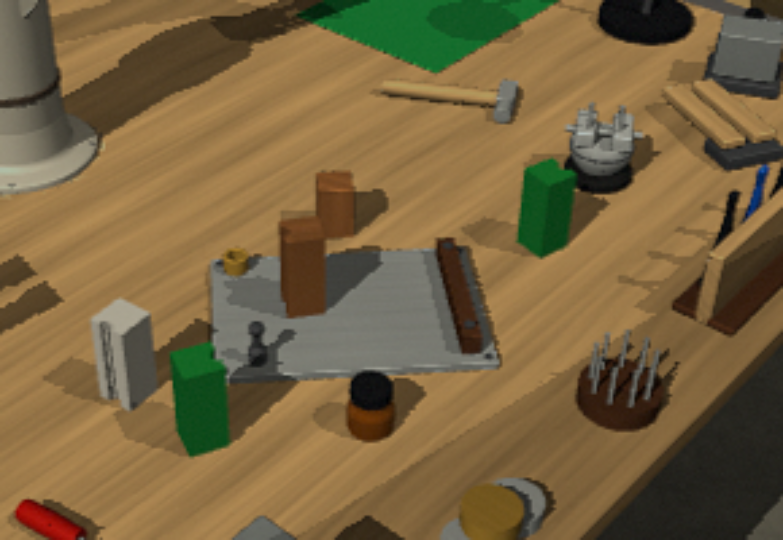

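The top crop shows five possible blocks. The brown one with a groove, standing on the plate at top px (278,213), matches the description. The look-alikes are green at (183,170) and (352,198), white at (353,233), and the plain brown block beside the plate at (227,241). The stop bar is upper left, around px (240,177). The collar is at (278,251), the punch at (312,208) and the jar at (309,163).

Next I'll measure the plate frame and the block's pose.

```bash
python3 - <<'E'
from h import *
np.set_printoptions(precision=4,suppress=True)
f=grab_frame("top");g=grab_frame("scene")
for n,f in(("top",f),("scene",g)):
    P=pts(f);pl=silhouettes(f,"plate")[0]["mask"]
    pl=cv2.dilate(pl.astype(np.uint8),np.ones((5,5)))>0
    R=f["pixels"].astype(int)
    reg=(P[...,0]>.40)&(P[...,0]<.82)&(P[...,1]>-.16)&(P[...,1]<.22)
    grey=(abs(R[...,0]-R[...,2])<25)&reg&(P[...,2]<.03)&(P[...,2]>.006)
    grey=cv2.morphologyEx(grey.astype(np.uint8),cv2.MORPH_OPEN,np.ones((3,3)))>0
    print(n,"plate rect",cv2.minAreaRect(P[grey][:,:2].astype(np.float32)),np.median(P[grey][:,2]))
    bar=pl&reg&(P[...,2]>.033)&(P[...,2]<.042)&(P[...,0]>.62)
    print(" bar",cv2.minAreaRect(P[bar][:,:2].astype(np.float32)),bar.sum())
    c=reg&(P[...,2]>.113)&(P[...,2]<.132)&(abs(P[...,0]-.54)<.06)&(abs(P[...,1])<.06)
    r=cv2.minAreaRect(P[c][:,:2].astype(np.float32));print(" blocktop",r,c.sum(),P[c].mean(0))
    if n=="top":
        for t in("collar","punch","jar","plainblock"):print(t,[(d["position"],d["score"]) for d in spot_in(f,t)[:2]])
E
```

```text
top plate rect ((0.5848483443260193, 0.03314952552318573), (0.31945499777793884, 0.21899767220020294), 47.24567413330078) 0.012277652841719888
 bar ((0.6803393363952637, 0.1222841814160347), (0.02489391714334488, 0.17489002645015717), 46.74368667602539) 287
 blocktop ((0.5422030687332153, 0.0008943267166614532), (0.044806480407714844, 0.04697602242231369), 53.307373046875) 221 [0.5424 0.0022 0.1216]
collar []
punch [([0.5661, -0.1077, 0.0647], 0.57)]
jar [([0.7173, -0.0913, 0.058], 0.63)]
plainblock [([0.4533, 0.1517, 0.0746], 0.53)]
scene plate rect ((0.5846860408782959, 0.0333409458398819), (0.31828391551971436, 0.23084235191345215), 47.22019577026367) 0.01257037699313368
 bar ((0.6804347038269043, 0.1226717159152031), (0.022947251796722412, 0.17577911913394928), 47.082794189453125) 242
 blocktop ((0.5402222871780396, 0.0030396804213523865), (0.04595252871513367, 0.053629204630851746), 55.309364318847656) 160 [ 0.5452 -0.0005  0.1216]
```

Call:
apply_moves:
  rows:
    - [[-0.031,-0.034,0,0,0,0,1],[-0.031,-0.034,0,0,0,0,1],[-0.031,-0.034,0,0,0,0,1],[-0.031,-0.034,0,0,0,0,1],[-0.031,-0.034,0,0,0,0,1],[-0.031,-0.034,0,0,0,0,1],[-0.031,-0.034,0,0,0,0,1],[-0.031,-0.034,0,0,0,0,1]]

```text
time_s: 2.1
tool_pos: [0.348, 0.2877, 0.2271]
tcp_rot: [3.141, 0.001, 2.846]
force: [1.1, -0.3, -0.1]
gripper_width: 0.354
grasp_force: 0.0
```

Call:
apply_moves:
  rows:
    - [[-0.031,-0.034,0,0,0,0,1],[-0.031,-0.034,0,0,0,0,1],[-0.031,-0.034,0,0,0,0,1],[-0.031,-0.034,0,0,0,0,1],[-0.031,-0.034,0,0,0,0,1],[-0.031,-0.034,0,0,0,0,1],[-0.031,-0.034,0,0,0,0,1],[-0.031,-0.034,0,0,0,0,1]]

```text
time_s: 2.9
tool_pos: [0.506, -0.0448, 0.2271]
tcp_rot: [3.141, 0.001, 2.846]
force: [2.0, 0.3, 0.3]
gripper_width: 0.004
grasp_force: 0.0
```

Call:
apply_moves:
  rows:
    - [[0,0,0,0,0,8.4,1],[0,0,0,0,0,8.4,1],[0,0,0,0,0,8.4,1],[0,0,0,0,0,8.4,1],[0,0,0,0,0,8.4,1],[0,0,0,0,0,8.4,1],[0,0,0,0,0,8.4,1],[0,0,0,0,0,8.4,1]]

```text
time_s: 3.7
tool_pos: [0.5054, -0.043, 0.2269]
tcp_rot: [3.141, -0.0, 1.667]
force: [-0.3, 0.1, -0.3]
gripper_width: 0.005
grasp_force: 0.0
```

Call:
apply_moves:
  rows:
    - [[0,0,0,0,0,8.4,1],[0,0,0,0,0,8.4,1],[0,0,0,0,0,8.4,1],[0,0,0,0,0,8.4,1],[0,0,0,0,0,8.4,1],[0,0,0,0,0,0,1],[0,0,0,0,0,0,1],[0,0,0,0,0,0,1]]

```text
time_s: 4.5
tool_pos: [0.5054, -0.043, 0.2268]
tcp_rot: [-3.142, -0.0, 0.943]
force: [-0.1, -1.2, -0.8]
gripper_width: 0.006
grasp_force: 0.0
```

```bash
python3 - <<'E'
from h import *
from scipy.spatial.transform import Rotation as Rr
s=sense();f=grab_frame("wrist")
T=np.eye(4);T[:3,:3]=Rr.from_euler("xyz",s["tcp_rot"]).as_matrix();T[:3,3]=s["tool_pos"]
T=T@f["mount"];P=pts(f,T);save(f,"w1.png")
c=(P[...,2]>.112)&(P[...,2]<.132)&(f["z_map"]>0)&(abs(P[...,0]-.54)<.06)&(abs(P[...,1])<.06)
print(c.sum(),P[c].mean(0) if c.any() else 0, cv2.minAreaRect(P[c][:,:2].astype(np.float32)) if c.any() else 0)
E
```

```text
3306 [0.5415464  0.0054338  0.12231073] ((0.5405884981155396, 0.0042156800627708435), (0.044748611748218536, 0.045044995844364166), 53.816741943359375)
```

View pics/w1.png

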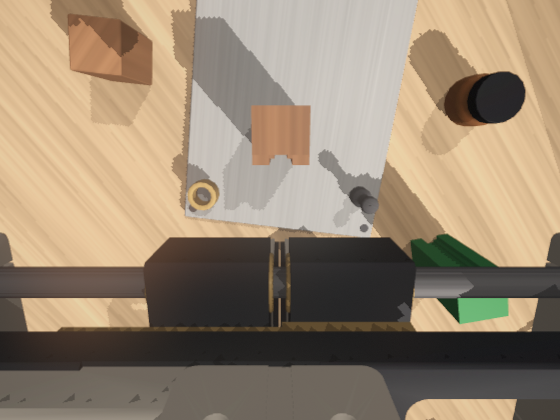

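The wrist picture shows the brown grooved block at px (280,135) with its groove towards the gripper. The collar is at (203,196) and the punch at (365,200). I'll check the actual finger width before descending.

```bash
python3 - <<'E'
from h import *
f=grab_frame("wrist");P=pts(f,f["mount"]);print(f["mount"].round(3).tolist())
ok=(f["z_map"]>0)&(P[...,2]<.02)
for a in np.arange(-.1,.02,.01):
    m=ok&(P[...,2]>=a)&(P[...,2]<a+.01)
    if m.sum()>5:print(round(a,3),m.sum(),P[m].min(0).round(3),P[m].max(0).round(3))
E
```

```text
[[-0.0, -0.969, -0.248, 0.067], [1.0, -0.0, -0.0, -0.0], [0.0, -0.248, 0.969, -0.158], [0.0, 0.0, 0.0, 1.0]]
-0.1 9381 [ 0.021 -0.057 -0.1  ] [ 0.038  0.057 -0.09 ]
-0.09 22893 [-0.015 -0.071 -0.09 ] [ 0.038  0.08  -0.08 ]
-0.08 4923 [-0.025 -0.081 -0.08 ] [ 0.038  0.08  -0.07 ]
-0.07 1443 [-0.029 -0.081 -0.07 ] [ 0.037  0.082 -0.065]
-0.06 25 [ 0.001 -0.003 -0.06 ] [ 0.006  0.002 -0.058]
-0.05 297 [-0.008 -0.003 -0.048] [ 0.004  0.002 -0.045]
-0.04 29 [-0.009 -0.002 -0.033] [ 0.011  0.002 -0.03 ]
-0.03 111 [ 0.009 -0.003 -0.03 ] [ 0.012  0.003 -0.02 ]
-0.02 147 [ 0.01  -0.004 -0.02 ] [ 0.012  0.004 -0.01 ]
-0.01 122 [ 0.01  -0.004 -0.01 ] [ 0.012  0.004 -0.   ]
```

The gripper body's underside is about 66 mm above the tip, and the fingertips are thin. Two tips held about 30 mm apart will press both sides of the groove and push stably.

Call:
apply_moves:
  rows:
    - [[0,0,0.02,0,0,0,0.35],[0,0,0.02,0,0,0,0.35],[0,0,0.02,0,0,0,0.35],[0,0,0.02,0,0,0,0.35],[0,0,0.02,0,0,0,0.35],[0,0,0.02,0,0,0,0.35],[0,0,0.01,0,0,0,0.35],[0.01,0,0,0,0,0,0.35]]

```text
time_s: 5.4
tool_pos: [0.5095, -0.0361, 0.0954]
tcp_rot: [-3.139, 0.003, 0.938]
force: [0.3, -0.3, 0.1]
gripper_width: 0.324
grasp_force: 0.0
```

Call:
apply_moves:
  rows:
    - [[0.006,0,0,0,0,0,0.35],[0.006,0,0,0,0,0,0.35],[0.005,0,0,0,0,0,0.35],[0.005,0,0,0,0,0,0.35],[0.005,0,0,0,0,0,0.35],[0.005,0,0,0,0,0,0.35],[0.005,0,0,0,0,0,0.35],[0.005,0,0,0,0,0,0.35]]

```text
time_s: 6.2
tool_pos: [0.5363, -0.0007, 0.0967]
tcp_rot: [-3.142, -0.0, 0.94]
force: [-0.4, -0.9, 0.2]
gripper_width: 0.323
grasp_force: 0.0
```

Call:
apply_moves:
  rows:
    - [[0.005,0,0,0,0,0,0.35],[0.005,0,0,0,0,0,0.35],[0.005,0,0,0,0,0,0.35],[0,0,0,0,0,0,0.35],[0,0,0,0,0,0,0.35],[0,0,0,0,0,0,0.35],[0,0,0,0,0,0,0.35],[0,0,0,0,0,0,0.35]]

```text
time_s: 7.0
tool_pos: [0.5447, 0.0107, 0.0967]
tcp_rot: [-3.142, 0.0, 0.94]
force: [0.2, -0.4, 0.3]
gripper_width: 0.324
grasp_force: 0.0
```

```bash
cat >> h.py <<'E'
C=np.array([.5848,.0332]);A=np.deg2rad(47.2);U=np.array([[np.cos(A),np.sin(A)],[-np.sin(A),np.cos(A)]])
def lying(n="top"):
    f=grab_frame(n)
    if n=="wrist":
        from scipy.spatial.transform import Rotation as Rr
        s=sense();T=np.eye(4);T[:3,:3]=Rr.from_euler("xyz",s["tcp_rot"]).as_matrix();T[:3,3]=s["tool_pos"]
        P=pts(f,T@f["mount"])
    else: P=pts(f)
    q=(P[...,:2]-C)@U.T
    m=(P[...,2]>.047)&(P[...,2]<.066)&(f["z_map"]>0)&(q[...,0]>-.1)&(q[...,0]<.135)&(abs(q[...,1])<.075)
    Q=q[m].astype(np.float32);r=cv2.minAreaRect(Q)
    print(n,m.sum(),"plate-frame",r,"z",np.median(P[m][:,2]),"x1-99",np.percentile(Q,[1,99],axis=0).round(4).tolist())
    return f
E
python3 - <<'E'
from h import *
f=lying();g=lying("scene");w=lying("wrist")
print((sense()["tool_pos"][:2]-C)@U.T)
save(w,"w2.png")
E
```

```text
top 84 plate-frame ((0.08276908099651337, 0.0404973141849041), (0.060504000633955, 0.05086047947406769), 47.5971794128418) z 0.05469148619585451 x1-99 [[0.0511, 0.0039], [0.089, 0.0466]]
scene 391 plate-frame ((0.0503915473818779, 0.0233357772231102), (0.16072894632816315, 0.05726882815361023), 7.109263896942139) z 0.05518875203104867 x1-99 [[-0.0291, -0.0093], [0.0815, 0.0472]]
wrist 15531 plate-frame ((0.026776885613799095, 0.022025257349014282), (0.11015923321247101, 0.045312974601984024), 6.753567218780518) z 0.056717085299726744 x1-99 [[-0.0267, -0.0031], [0.0808, 0.0477]]
[-0.04355539  0.01412267]
```

View pics/w2.png

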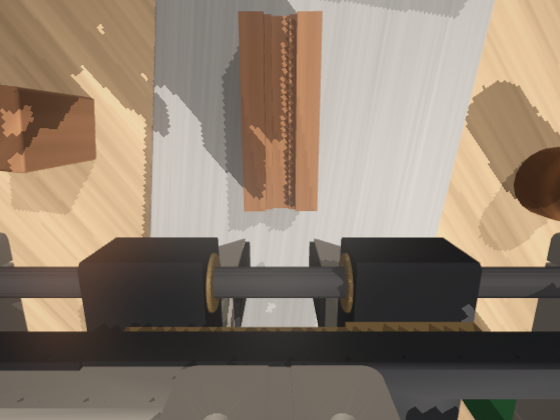

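The block lies groove up at px (283,110), with its head about 38 mm short of the bar and turned 6.7° from square. I'll back off, square the tool to the plate, descend behind the tail and push.

Call:
apply_moves:
  rows:
    - [[-0.015,0,0,0,0,0,0.35],[0,0,0,0,0,6.7,0.35],[0,-0.005,0,0,0,0,0.35],[0,0,0.02,0,0,0,0.35],[0,0,0.02,0,0,0,0.35],[0,0,0.02,0,0,0,0.35],[0,0,0.007,0,0,0,0.35],[0,0,0,0,0,0,0.35]]

```text
time_s: 7.95
tool_pos: [0.531, 0.0021, 0.0288]
tcp_rot: [-3.14, 0.002, 0.824]
force: [0.3, -0.0, 0.1]
gripper_width: 0.327
grasp_force: 0.0
```

Call:
apply_moves:
  rows:
    - [[0.005,0,0,0,0,0,0.35],[0.005,0,0,0,0,0,0.35],[0.005,0,0,0,0,0,0.35],[0.005,0,0,0,0,0,0.35],[0.005,0,0,0,0,0,0.35],[0.005,0,0,0,0,0,0.35],[0.005,0,0,0,0,0,0.35],[0,0,0,0,0,0,0.35]]

```text
time_s: 8.75
tool_pos: [0.557, 0.029, 0.0297]
tcp_rot: [3.141, -0.001, 0.824]
force: [0.4, 0.6, -0.3]
gripper_width: 0.325
grasp_force: 0.0
```

```bash
python3 - <<'E'
from h import *
w=lying("wrist");lying("scene")
s=sense();print((s["tool_pos"][:2]-C)@U.T,s["tool_pos"],s["tcp_rot"])
save(w,"w3.png")
E
```

```text
wrist 30711 plate-frame ((0.02911568246781826, 0.01839355379343033), (0.12095622718334198, 0.054600685834884644), 0.9674475193023682) z 0.05674152664362031 x1-99 [[-0.0107, -0.005], [0.0871, 0.0396]]
scene 272 plate-frame ((0.05256199464201927, 0.012211482971906662), (0.17654117941856384, 0.06746485829353333), 16.165380477905273) z 0.055391416541227034 x1-99 [[-0.0262, -0.0183], [0.0993, 0.0416]]
[-0.02246504  0.01733414] [0.55681775 0.02849426 0.0297025 ] [ 3.14106452e+00 -1.07290002e-03  8.23479111e-01]
```

View pics/w3.png

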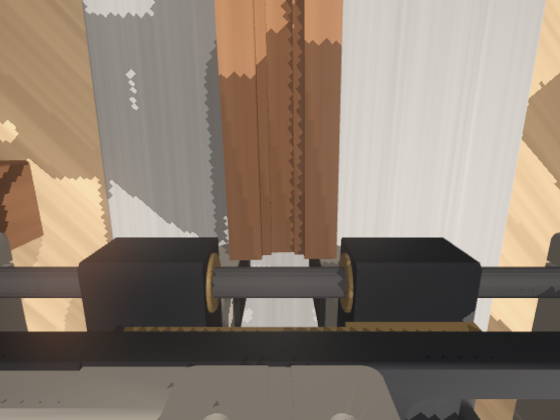

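The block now sits square on both fingertips (tail edge at px row 255), with its head about 21 mm from the bar. Continuing slowly and watching the force.

Call:
apply_moves:
  rows:
    - [[0.003,0,0,0,0,0,0.35],[0.003,0,0,0,0,0,0.35],[0.003,0,0,0,0,0,0.35],[0.003,0,0,0,0,0,0.35],[0.002,0,0,0,0,0,0.35],[0.002,0,0,0,0,0,0.35],[0.001,0,0,0,0,0,0.35],[0,0,0,0,0,0,0.35]]

```text
time_s: 9.65
tool_pos: [0.568, 0.0407, 0.0297]
tcp_rot: [3.141, -0.0, 0.823]
force: [0.2, -1.0, 0.2]
gripper_width: 0.322
grasp_force: 0.2
```

Call:
apply_moves:
  rows:
    - [[0.001,0,0,0,0,0,0.35],[0.001,0,0,0,0,0,0.35],[0.001,0,0,0,0,0,0.35],[0,0,0,0,0,0,0.35],[0,0,0,0,0,0,0.35],[0,0,0,0,0,0,0.35],[0,0,0,0,0,0,0.35],[0,0,0,0,0,0,0.35]]

```text
time_s: 10.45
tool_pos: [0.5699, 0.0428, 0.0298]
tcp_rot: [3.141, -0.0, 0.823]
force: [0.1, -0.3, 0.5]
gripper_width: 0.325
grasp_force: 0.1
```

Call:
apply_moves:
  rows:
    - [[0.001,0,0,0,0,0,0.35],[0,0,0,0,0,0,0.35],[0.001,0,0,0,0,0,0.35],[0,0,0,0,0,0,0.35],[0.0005,0,0,0,0,0,0.35],[0,0,0,0,0,0,0.35],[0,0,0,0,0,0,0.35],[0,0,0,0,0,0,0.35]]

```text
time_s: 11.25
tool_pos: [0.5714, 0.0442, 0.0297]
tcp_rot: [-3.142, 0.0, 0.823]
force: [-1.9, -2.0, 2.0]
gripper_width: 0.327
grasp_force: 1.5
```

Call:
apply_moves:
  rows:
    - [[0.0005,0,0,0,0,0,0.35],[0,0,0,0,0,0,0.35],[0.0005,0,0,0,0,0,0.35],[0,0,0,0,0,0,0.35],[0.0005,0,0,0,0,0,0.35],[0,0,0,0,0,0,0.35],[0,0,0,0,0,0,0.35],[0,0,0,0,0,0,0.35]]

```text
time_s: 12.05
tool_pos: [0.5714, 0.0443, 0.0297]
tcp_rot: [-3.141, 0.002, 0.822]
force: [-5.0, -4.6, 5.5]
gripper_width: 0.328
grasp_force: 3.7
```

The force rises with no further motion, so the block has reached the bar. One more press to square it, then back off and look.

Call:
apply_moves:
  rows:
    - [[0.0005,0,0,0,0,0,0.35],[0.0005,0,0,0,0,0,0.35],[0,0,0,0,0,0,0.35],[0,0,0,0,0,0,0.35],[0,0,0,0,0,0,0.35],[0,0,0,0,0,0,0.35],[0,0,0,0,0,0,0.35],[0,0,0,0,0,0,0.35]]

```text
time_s: 12.85
tool_pos: [0.5714, 0.0443, 0.0297]
tcp_rot: [-3.14, 0.003, 0.822]
force: [-6.8, -6.0, 6.9]
gripper_width: 0.328
grasp_force: 4.8
```

Call:
apply_moves:
  rows:
    - [[-0.001,0,0,0,0,0,0.35],[-0.002,0,0,0,0,0,0.35],[-0.01,0,0,0,0,0,0.35],[-0.015,0,0,0,0,0,0.35],[-0.01,0,-0.02,0,0,0,0.35],[0,0,-0.04,0,0,0,0.35],[0,0,-0.04,0,0,0,0.35],[0,0,-0.04,0,0,0,0.35]]

```text
time_s: 13.65
tool_pos: [0.5464, 0.0176, 0.1709]
tcp_rot: [-3.141, 0.0, 0.822]
force: [1.2, 1.2, 0.2]
gripper_width: 0.325
grasp_force: 0.0
```

```bash
python3 - <<'E'
from h import *
w=lying("wrist");lying("scene");lying("top")
save(w,"w4.png")
E
```

```text
wrist 8273 plate-frame ((0.07082526385784149, 0.00041434913873672485), (0.14885678887367249, 0.11238814890384674), 89.9765625) z 0.0640729121670196 x1-99 [[0.0158, -0.0412], [0.1256, 0.0344]]
scene 390 plate-frame ((0.06539236009120941, 0.012851507402956486), (0.05348796024918556, 0.11119850724935532), 89.78231811523438) z 0.05563513751607796 x1-99 [[0.0103, -0.0121], [0.1193, 0.0381]]
top 117 plate-frame ((0.10562346875667572, 0.013298669829964638), (0.05906834825873375, 0.04729057103395462), 3.9905319213867188) z 0.05556116535888855 x1-99 [[0.0751, -0.0091], [0.1201, 0.0356]]
```

View pics/w4.png

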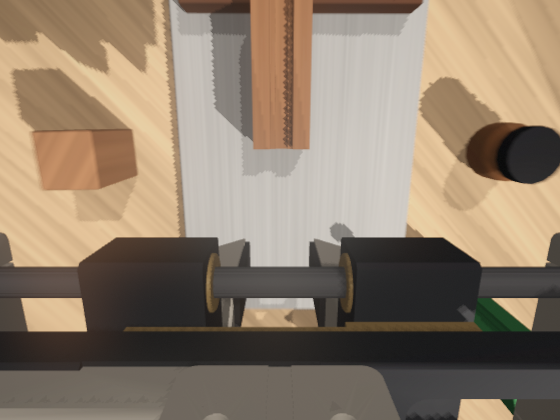

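The block meets the bar at the top of the picture (px row ~10) with its tail at (282,148), groove up. The scene depth puts the head at x ≈ 0.119–0.120 m and square within 0.3°. Everything agrees, so I'm handing in.

```bash
python3 -c "
from cell import *
print(finish_job())"
```

```text
the job is handed in; nothing more can be done
None
```

I tipped the grooved block over so it lies groove up, pushed its head end square and flush against the stop bar, and handed the job in. I didn't go near the other things on the bench, though I didn't measure them again afterwards, and no verdict came back.

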